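Wipe the terminal levers shut

ROBOT

A 6-joint arm with a two-finger parallel gripper is mounted at the origin on the work surface. World frame = base frame: x ahead of the robot, y to its left, z up, the work surface at z = 0. Lengths are in m, angles in degrees, forces in N, time in s.
With the tool pointing down it reaches from about 0.25 to 0.725 m from the base axis. Payload 9.7 kg.
Tool frame: the origin (TCP) lies on the centre line of the jaws, within the pads' length; the fingertips stand tip_extent ahead of it and the grasp point (between the pads) lies 3 mm ahead of it (tip_extent is the distance from the TCP to the fingertips, in m); z points along the fingers, y is the line along which they close (so a half turn about z gives the same grasp; the last joint's range is limited). The gripper opens to 85 mm and grips with 20 to 120 N. Pads are 22 mm wide; open, the fingers measure 114 mm over their backs; the gripper's body (76 mm by 85 mm) begins 54 mm behind the grasp point. The pads swing forward as they close: fully open they stand 13 mm farther back than shut.
Start: joints at [74.37, 4.979, 10.078, 95.1, 0, 90], TCP at [0.148, 0.53, 0.253] pointing down, gripper open.
Joint ranges: [-179.16, 179.16], [-48.56, 103.87], [-65.8, 70.77], [-126.05, 130.52], [-82.76, 87.17], [-180, 180]. Speed limits (degrees/s): [127.2, 127.2, 147.25, 180, 180, 180].

INTERFACE

Orientations are given as [roll, pitch, yaw] about the fixed x, y, z axes, in that order (R = Rz(yaw) Ry(pitch) Rx(roll)).
In Python, from workcell import * gives the robot as it stands.
- The arm moves only by the tool servo_tool, never from a script. Its argument "rows" is a list of rows, each an object with "offset": the shift along the tool's x, y, z as a fraction of full scale, a list of three; "yaw": the turn about the tool's z as a fraction of full scale; "claw": the closure, from 0 (fully open) to 1 (shut). A call has 1 to 12 rows; each row is the pose to reach, as a shift and turn from the pose commanded when the call began, along the tool's axes at that moment, turning the shorter way round; what a row does not reach only later rows make up. Full scale, the value 1, is 0.1 m for a shift and pi rad for a turn. A row lasts 1/8 s, in which the tool goes at most 62.5 mm and 10.7 degrees, less where a joint would pass 70% of its speed; a pose out of reach is approached as far as the arm can. A call with a number of a shift or a turn outside -1 to 1 is refused whole. A call with a gripper value outside its range is refused whole. The fingers move at their own pace and stop on an object; "squeeze" is the grip in N (left out, the last holds). Time passes only in rows, so rows that repeat a pose let the fingers close. It gives the time, the measured TCP pose, the force, the opening and the grip force at its end, in the units of the state.
- get_obs(): the state, without advancing time (a new reading comes with each control period).
- camera(name): name is "scene" or "side" or "wrist"; returns (picture, depth): 400x640x3 uint8, red, green, blue; 400x640 float32, m along the optical axis (not along the pixel's ray), 0 where there is no reading.
- camera_info(name): a dict with "fx", "fy", "cx", "cy" (pixels), "cam_to_world" (4x4, takes a point from camera to world coordinates); the wrist camera has in their place "hand_eye" (4x4, takes a point from camera to tool coordinates, whose origin is the TCP and whose axes are the flange's). Camera axes: x right, y up, looking along -z (the intrinsics and any distortion apply to the point x, -y, -z); pixel columns grow to the right and rows downward; lengths in m; the calibration is good to about 2 mm. The wrist camera is an equidistant fisheye: a pixel r from the principal point sees the ray r / f radians off the axis. A picture is of the moment at which its call begins: read the wrist's pose just before it. camera_info takes no time and is no camera call.
- job_done(): hands the job in; it is judged then, once.
The state is a dict: "time": time; "q": joint angles; "qd": joint speeds; "joint_efforts": joint torques, N m; "ee_pos": TCP position; "tcp_rot": TCP orientation; "wrist_force": force on the tool from outside, world axes, zero at the start; "torque": the same for the moment, N m; "opening": finger opening in m; "grasp_force": force on a finger pad.
Only numpy, scipy, OpenCV 4.12 (cv2) and the standard library are available. Lean on these libraries where they do the work, as an engineer would, in place of code of your own. Each camera call takes 0.05 s, during which the arm holds its last target. There are 200 camera calls.

TASK

The five orange terminal levers on the coil board stand open: run your fingertips lightly along the row, starting at the white dot, so that the levers are pressed shut one after another in that order and all lie flat. The board stands loose: do not shove, lift or lean hard on it, pick nothing up, and leave the things on and around it where they are.

Things in the scene. Friction and masses are not known exactly. Their poses are not given: they have to be found in the camera images.
- board: loose brown board on rubber feet, 0.9 kg, may slide if pushed sideways with over 5 N; x -108 to 168, y -130 to 130 mm, top face 12 mm up. Origin: on the table under the axis of the copper ring coil fixed on it (104 mm across, top 54 mm up). Five lever centres on an arc of radius 135 mm about the origin at -32, -16, 0, 16, 32 deg from +x (+ towards +y); flat 24 mm white dot on the arc at -50 deg
- lever1 (a joint): orange terminal lever number 1 of 5 counted from the white dot; 0 = closed (lying flat), grows as it opens (rad), at most 1.2; starts at 0.35 to 0.7. Stiff hinge (0.012 N m of friction): it stays where it is left, and closes when its top is pressed or wiped over from pivot to free end
- lever1_pivot (a point): hinge axis of lever 1, at its end nearest the white dot, 30 mm above the table. The frame turns with the lever: x along it to the free end, y level. Lever 29 mm long (1 mm behind the axis to 28 mm beyond), 16 mm wide, top face 3 mm above the axis (33 mm above the table when closed), on a grey block 34 x 26 mm with top 27 mm above the table
- lever1_tip (a point): free end of lever 1, middle of its width, on the top face; 33 mm above the table when closed
- lever2 (a joint): orange terminal lever number 2 of 5 counted from the white dot; 0 = closed (lying flat), grows as it opens (rad), at most 1.2; starts at 0.35 to 0.7. Stiff hinge (0.012 N m of friction): it stays where it is left, and closes when its top is pressed or wiped over from pivot to free end
- lever2_pivot (a point): hinge axis of lever 2, at its end nearest the white dot, 30 mm above the table. The frame turns with the lever: x along it to the free end, y level. Lever 29 mm long (1 mm behind the axis to 28 mm beyond), 16 mm wide, top face 3 mm above the axis (33 mm above the table when closed), on a grey block 34 x 26 mm with top 27 mm above the table
- lever2_tip (a point): free end of lever 2, middle of its width, on the top face; 33 mm above the table when closed
- lever3 (a joint): orange terminal lever number 3 of 5 counted from the white dot; 0 = closed (lying flat), grows as it opens (rad), at most 1.2; starts at 0.35 to 0.7. Stiff hinge (0.012 N m of friction): it stays where it is left, and closes when its top is pressed or wiped over from pivot to free end
- lever3_pivot (a point): hinge axis of lever 3, at its end nearest the white dot, 30 mm above the table. The frame turns with the lever: x along it to the free end, y level. Lever 29 mm long (1 mm behind the axis to 28 mm beyond), 16 mm wide, top face 3 mm above the axis (33 mm above the table when closed), on a grey block 34 x 26 mm with top 27 mm above the table
- lever3_tip (a point): free end of lever 3, middle of its width, on the top face; 33 mm above the table when closed
- lever4 (a joint): orange terminal lever number 4 of 5 counted from the white dot; 0 = closed (lying flat), grows as it opens (rad), at most 1.2; starts at 0.35 to 0.7. Stiff hinge (0.012 N m of friction): it stays where it is left, and closes when its top is pressed or wiped over from pivot to free end
- lever4_pivot (a point): hinge axis of lever 4, at its end nearest the white dot, 30 mm above the table. The frame turns with the lever: x along it to the free end, y level. Lever 29 mm long (1 mm behind the axis to 28 mm beyond), 16 mm wide, top face 3 mm above the axis (33 mm above the table when closed), on a grey block 34 x 26 mm with top 27 mm above the table
- lever4_tip (a point): free end of lever 4, middle of its width, on the top face; 33 mm above the table when closed
- lever5 (a joint): orange terminal lever number 5 of 5 counted from the white dot; 0 = closed (lying flat), grows as it opens (rad), at most 1.2; starts at 0.35 to 0.7. Stiff hinge (0.012 N m of friction): it stays where it is left, and closes when its top is pressed or wiped over from pivot to free end
- lever5_pivot (a point): hinge axis of lever 5, at its end nearest the white dot, 30 mm above the table. The frame turns with the lever: x along it to the free end, y level. Lever 29 mm long (1 mm behind the axis to 28 mm beyond), 16 mm wide, top face 3 mm above the axis (33 mm above the table when closed), on a grey block 34 x 26 mm with top 27 mm above the table
- lever5_tip (a point): free end of lever 5, middle of its width, on the top face; 33 mm above the table when closed
- capacitor: loose yellow box capacitor 32 x 16 x 22 mm high, standing on the board beside the coil; bystander; origin under its centre
- bobbin: loose copper coil bobbin, 32 mm across and 30 mm high, upright on the board beside the coil; bystander; origin under its centre
- screwdriver: loose screwdriver lying on the table; bystander
- bin: loose green plastic parts bin 100 x 140 x 55 mm high; bystander; origin under its centre
- flux: loose white bottle with a red cap, 40 mm across, 90 mm high; bystander; origin under its centre
- wrench: loose wrench lying on the table; bystander
- spool: loose brass-wire spool, 48 mm across and 45 mm high, upright on the table; bystander; origin under its centre

How it is judged (in metres and radians):
On the way, in this order (a step that is already met when the one before it is completed fails the run):
1. lever 1 is shut, the later ones still open (value of joint lever1 below 0.1 rad), for 0.1 s.
2. lever 2 is shut, the later ones still open (value of joint lever2 below 0.1 rad), for 0.1 s.
3. lever 3 is shut, the later ones still open (value of joint lever3 below 0.1 rad), for 0.1 s.
4. lever 4 is shut, the later ones still open (value of joint lever4 below 0.1 rad), for 0.1 s.
5. lever 5 is shut (value of joint lever5 below 0.1 rad), for 0.1 s.
At the end, for the whole second after the job is handed in: All five levers are within 0.10 rad of flat, and the board is at rest within 20 mm of where it stood (value of joint each of lever1, lever2, lever3, lever4, lever5 below 0.1 rad and distance of board from where it was at the start of the episode below 0.02 m and linear speed of board below 0.01 m/s); the robot touches nothing.
It fails at once if the board is shoved or lifted: its origin moves more than 20 mm, rises 5 mm, or it tips over 0.06 rad (distance of board from where it was at the start of the episode above 0.02 m or height (world z) of board above 0.005 m or angle between board's own z axis and vertical above 0.06 rad).
It fails at once if the fingers press on the board or its levers with more than 30 N (contact force between the fingers and board above 30 N).
It fails at once if a bystander is moved more than 25 mm (distance of any of capacitor, bobbin, screwdriver, bin, flux, wrench, spool from where it was at the start of the episode above 0.025 m).
It also fails if it takes over 42 s, if anything falls off the work surface, if the arm or the gripper's body presses on something with over 40 N, if the wrist force passes 120 N, or if a joint passes its speed limit or range.

## Working session

There is one attempt and no reset: what is moved stays moved. The work goes in short steps, Python scripts to look and compute and a tool call to move; the robot and the scene stay as the last step left them, time stands still between calls to the robot, and variables do not carry over. Pictures are saved under pics/ and viewed, at most 10 in all, crops included, and the job is handed in when it is done.

Besides the shell and the picture viewer there is one more tool, called after "Call:" in YAML: its name, and indented under it one key for each argument. servo_tool: Moves the arm, as the interface text tells. Its arguments: {"type":"object","properties":{"rows":{"type":"array"},"squeeze":{"type":"number"}},"required":["rows"]}

```bash
mkdir -p pics; ls; python3 - <<'E'
from workcell import *
import cv2,numpy as np
o=get_obs(); print(o)
for n in("scene","side"):
    p,d=camera(n); i=camera_info(n); print(n,i)
    cv2.imwrite(f"pics/{n}0.png",p[:,:,::-1]); np.savez(f"{n}0.npz",p=p,d=d)
try: print(tip_extent)
except Exception as e: print(e)
E
```

```text
pics
{'time': 0.0, 'q': array([ 7.43702907e+01,  5.01071532e+00,  1.00338005e+01,  9.50994522e+01,
       -2.16432015e-03,  8.99989805e+01]), 'qd': array([ 0.00413673, -0.03357688,  0.16404367,  0.01995979,  0.02547759,
       -0.08396863]), 'joint_efforts': array([ 2.57096413e-03, -5.20392823e+01,  4.64797354e+01,  1.64259440e-02,
        1.14539894e-04, -1.57554030e-05]), 'ee_pos': array([0.14813524, 0.52946376, 0.25258089]), 'tcp_rot': array([-1.79923633e+02,  2.16295944e-03,  1.64371313e+02]), 'wrist_force': array([-0.22845082,  0.5756969 ,  0.5374935 ]), 'torque': array([-0.0098754 , -0.03417186,  0.05718463]), 'grasp_force': 0.0, 'opening': 0.08543750646605482}
scene {'fx': 513.8657601755641, 'fy': 513.8657601755641, 'cx': 330.0810072350265, 'cy': 205.96190383745162, 'cam_to_world': array([[ 0.41676324, -0.63466013,  0.65078024,  1.53939941],
       [ 0.90882425,  0.30558497, -0.28400053, -0.45900792],
       [-0.01862485,  0.70980585,  0.7041511 ,  1.09427215],
       [ 0.        ,  0.        ,  0.        ,  1.        ]])}
side {'fx': 365.3466597783429, 'fy': 365.3466597783429, 'cx': 321.0747132778403, 'cy': 201.18212039550716, 'cam_to_world': array([[ 0.83931704,  0.34074625, -0.42360229,  0.13617247],
       [-0.54359044,  0.53677839, -0.64527389, -0.71695036],
       [ 0.0075059 ,  0.77185553,  0.63575365,  0.71902278],
       [ 0.        ,  0.        ,  0.        ,  1.        ]])}
0.022
```

View pics/scene0.png

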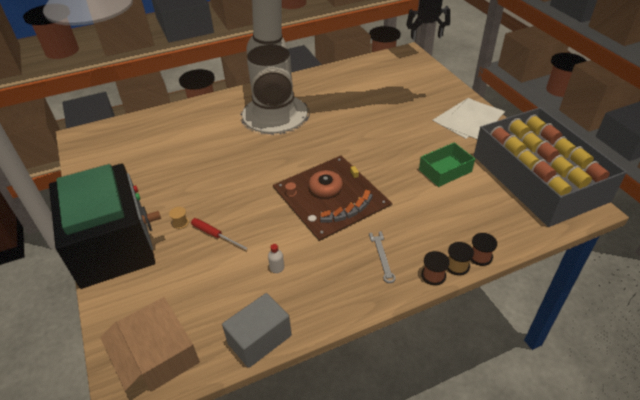

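View pics/side0.png

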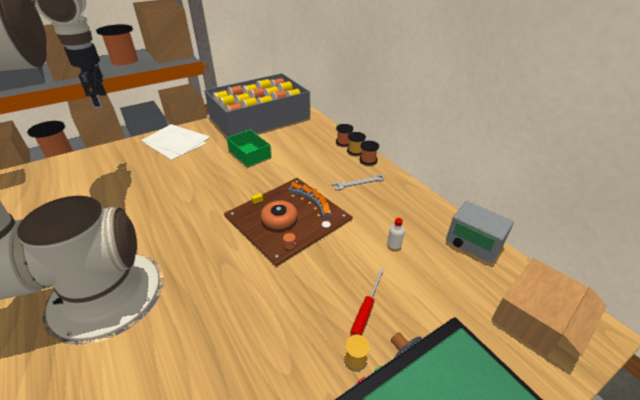

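Scene: board with the coil at (325,184), white dot (312,218), orange levers from (325,214) to (366,196). In the side view the dot is at (326,224) and the levers run from (326,208) to (295,186). Next I compute the board frame from the board mask, the dot and the levers.

```bash
cat > h.py <<'E'
import numpy as np,cv2
def ray(i,uv):
    uv=np.atleast_2d(uv).astype(float); T=i["cam_to_world"]
    d=np.c_[(uv[:,0]-i["cx"])/i["fx"],-(uv[:,1]-i["cy"])/i["fy"],-np.ones(len(uv))]@T[:3,:3].T
    return T[:3,3],d
def plane(i,uv,z):
    c,d=ray(i,uv); return c+d*((z-c[2])/d[:,2])[:,None]
E
python3 - <<'E'
from workcell import *
from h import *
for n,(x0,y0,x1,y1) in {"scene":(265,150,400,245),"side":(215,170,365,270)}.items():
    f=np.load(n+"0.npz"); p=f["p"];dd=f["d"]; i=camera_info(n)
    hsv=cv2.cvtColor(p,cv2.COLOR_RGB2HSV)
    M=np.zeros(p.shape[:2],bool); M[y0:y1,x0:x1]=1
    print(n,'px board',hsv[190 if n=="scene" else 235,300 if n=="scene" else 320])
    dark=(M&(hsv[...,2]<105)).astype(np.uint8)
    dark=cv2.morphologyEx(dark,cv2.MORPH_OPEN,np.ones((3,3)))
    cs,_=cv2.findContours(dark,0,2); c=max(cs,key=cv2.contourArea)[:,0]
    h=cv2.convexHull(c)[:,0]; w=plane(i,h,.012)
    r=cv2.minAreaRect((w[:,:2]*1000).astype(np.float32)); print("rect",r, cv2.boxPoints(r).round(0).tolist())
    for nm,m in {"white":(hsv[...,1]<60)&(hsv[...,2]>150),"orange":(hsv[...,0]<16)&(hsv[...,0]>8)&(hsv[...,1]>190)&(hsv[...,2]>150),"yellow":(hsv[...,0]<35)&(hsv[...,0]>22)&(hsv[...,1]>180)&(hsv[...,2]>120)}.items():
        k,l,s,ce=cv2.connectedComponentsWithStats((M&m).astype(np.uint8))
        for j in range(1,k):
            if s[j,4]>4: print(nm,s[j],ce[j].round(1),(plane(i,ce[j],.012 if nm=="white" else .035)*1000).round(0)[0])
E
```

```text
scene px board [ 10 147  85]
rect ((493.4729919433594, -0.41851806640625), (278.775634765625, 263.1436767578125), 8.569942474365234) [[336.0, 109.0], [375.0, -151.0], [651.0, -110.0], [612.0, 150.0]]
white [308 215   8   6  35] [311.5 217.6] [559. -92.  12.]
side px board [ 10 178 106]
rect ((469.52886962890625, 33.336143493652344), (246.88682556152344, 175.483154296875), 9.1148681640625) [[334.0, 100.0], [362.0, -73.0], [605.0, -34.0], [578.0, 140.0]]
white [332 179  33  10 112] [347.9 183.1] [731.  31.  12.]
white [277 207   3   3   7] [278.3 208. ] [483.  42.  12.]
white [322 221   9   7  45] [325.9 223.8] [564. -91.  12.]
orange [291 182   9   7  39] [295.2 184.9] [567.  87.  35.]
orange [302 184  27  24 144] [315.6 194.4] [595.  13.  35.]
yellow [251 193  12  11  90] [256.7 197.8] [439.  93.  35.]
```

Both views agree on a board yaw of about 8.6° and an origin near (464,-5) mm; the dot measures (559..564,-92) against (565,-94) predicted. I'll move over the board for a close look.

Call:
servo_tool:
  rows:
    - {"offset": [-0.5, -0.43, 0], "yaw": 0, "claw": 1}
    - {"offset": [-0.96, -0.83, 0], "yaw": 0, "claw": 1}
    - {"offset": [-0.96, -0.83, 0], "yaw": 0, "claw": 1}

```text
time: 0.48
ee_pos: [0.2198, 0.4214, 0.2536]
tcp_rot: [180.0, 0.0, 164.2]
wrist_force: [-0.1, 0.2, 0.0]
opening: 0.032
grasp_force: 0.0
```

Call:
servo_tool:
  rows:
    - {"offset": [-0.5, -0.43, 0], "yaw": 0, "claw": 1}
    - {"offset": [-0.96, -0.83, 0], "yaw": 0, "claw": 1}
    - {"offset": [-0.96, -0.83, 0], "yaw": 0, "claw": 1}

```text
time: 0.85
ee_pos: [0.2898, 0.3161, 0.2534]
tcp_rot: [180.0, 0.0, 164.1]
wrist_force: [0.6, 0.7, 0.4]
opening: 0.0002
grasp_force: 0.0
```

Call:
servo_tool:
  rows:
    - {"offset": [-0.5, -0.43, 0], "yaw": 0, "claw": 1}
    - {"offset": [-0.96, -0.83, 0], "yaw": 0, "claw": 1}
    - {"offset": [-0.96, -0.83, 0], "yaw": 0, "claw": 1}

```text
time: 1.23
ee_pos: [0.3599, 0.2105, 0.2531]
tcp_rot: [-180.0, -0.0, 164.1]
wrist_force: [-0.6, 0.1, -0.5]
opening: 0.0001
grasp_force: 0.0
```

Call:
servo_tool:
  rows:
    - {"offset": [-0.5, -0.43, 0], "yaw": 0, "claw": 1}
    - {"offset": [-0.96, -0.83, 0], "yaw": 0, "claw": 1}
    - {"offset": [-0.96, -0.83, 0], "yaw": 0, "claw": 1}

```text
time: 1.6
ee_pos: [0.43, 0.1052, 0.2526]
tcp_rot: [-180.0, -0.0, 164.2]
wrist_force: [-0.4, 0.4, -0.2]
opening: -0.0003
grasp_force: 0.0
```

Call:
servo_tool:
  rows:
    - {"offset": [-0.5, -0.43, 0], "yaw": 0.05, "claw": 1}
    - {"offset": [-0.96, -0.83, 0], "yaw": 0.1, "claw": 1}
    - {"offset": [-0.96, -0.83, 0], "yaw": 0.15, "claw": 1}
    - {"offset": [-0.96, -0.83, 0], "yaw": 0.366, "claw": 1}
    - {"offset": [-0.96, -0.83, 0], "yaw": 0.366, "claw": 1}
    - {"offset": [-0.96, -0.83, 0], "yaw": 0.366, "claw": 1}
    - {"offset": [-0.96, -0.83, 0], "yaw": 0.366, "claw": 1}
    - {"offset": [-0.96, -0.83, 0], "yaw": 0.366, "claw": 1}
    - {"offset": [-0.96, -0.83, 0], "yaw": 0.366, "claw": 1}

```text
time: 2.72
ee_pos: [0.4987, 0.0019, 0.2532]
tcp_rot: [-180.0, -0.0, 98.7]
wrist_force: [-0.1, -0.4, 0.4]
opening: -0.0002
grasp_force: 0.0
```

```bash
python3 - <<'E'
from workcell import *
import cv2,numpy as np
o=get_obs(); print(o["ee_pos"],o["tcp_rot"],o["time"],o["opening"],o["wrist_force"])
p,d=camera("wrist"); i=camera_info("wrist"); print(i)
cv2.imwrite("pics/w1.png",p[:,:,::-1]); np.savez("w1.npz",p=p,d=d,pos=o["ee_pos"],rot=o["tcp_rot"])
E
```

```text
[0.49873169 0.00193872 0.25315546] [-1.79989787e+02 -1.38541175e-02  9.87264733e+01] 2.725 -0.0001708443747716255 [-0.06664758 -0.40595678  0.44389123]
{'fx': 309.70691628693146, 'fy': 309.70691628693146, 'cx': 319.28871334676825, 'cy': 202.41635233755656, 'hand_eye': array([[-5.81152837e-04,  9.53653438e-01,  3.00906600e-01,
         7.64195007e-02],
       [ 9.99999775e-01,  4.53254582e-04,  4.94854270e-04,
         1.36386182e-04],
       [ 3.35532182e-04,  3.00906820e-01, -9.53653487e-01,
        -1.20074350e-01],
       [ 0.00000000e+00,  0.00000000e+00,  0.00000000e+00,
         1.00000000e+00]])}
```

View pics/w1.png

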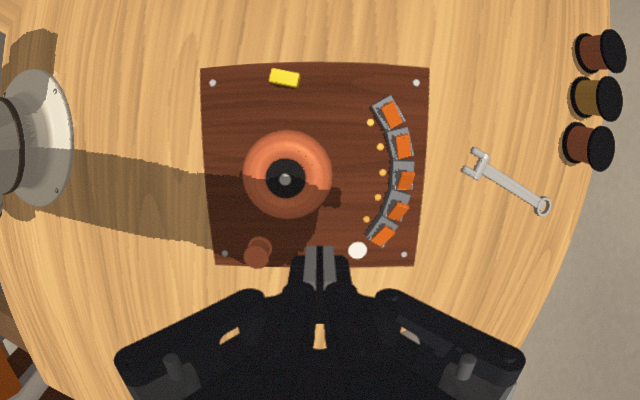

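The wrist view shows the whole board: corners near (201,69), (429,68), (414,266) and (216,265), dot (358,250), coil centre (286,178), and levers 1–5 from (382,236) up to (392,113). I'll measure from this view.

```bash
cat >> h.py <<'E'
from scipy.spatial.transform import Rotation as Ro
def wplane(i,pos,rot,uv,z):
    uv=np.atleast_2d(uv).astype(float); q=uv-[i["cx"],i["cy"]]; r=np.hypot(*q.T)+1e-9; t=r/i["fx"]
    d=np.c_[np.sin(t)*q[:,0]/r,-np.sin(t)*q[:,1]/r,-np.cos(t)]
    R=Ro.from_euler('xyz',rot,degrees=True).as_matrix(); H=i["hand_eye"]
    c=pos+R@H[:3,3]; d=d@(R@H[:3,:3]).T
    return c+d*((z-c[2])/d[:,2])[:,None]
E
python3 - <<'E'
from workcell import *
from h import *
f=np.load("w1.npz"); p=f["p"]; i=camera_info("wrist"); P=lambda uv,z:wplane(i,f["pos"],f["rot"],uv,z)*1000
hsv=cv2.cvtColor(p,cv2.COLOR_RGB2HSV)
# board edges: refine by line fit of brown mask on each side
m=((hsv[...,2]<150)&(hsv[...,1]>60)).astype(np.uint8)
def edge(pts): 
    w=P(np.array(pts),.012)[:,:2].astype(np.float32); l=cv2.fitLine(w,cv2.DIST_HUBER,0,.01,.01).ravel(); return l
rt=[(c:=380+np.flatnonzero(m[r,380:480]==0)[-0:][0],r) for r in []]
R_=[];T_=[]
for r in range(85,255,5):
    row=m[r,400:470]; k=np.flatnonzero(row)
    if len(k): R_.append((400+k[-1]+.5,r))
for c in range(215,420,5):
    k=np.flatnonzero(m[45:110,c]); 
    if len(k): T_.append((c,45+k[0]-.5))
a=edge(R_);b=edge(T_); print("right",a,np.degrees(np.arctan2(a[1],a[0])),"top",b,np.degrees(np.arctan2(b[1],b[0])))
A=np.array([[a[0],-b[0]],[a[1],-b[1]]]); s=np.linalg.solve(A,b[2:]-a[2:]); print("corner(168,130)",a[2:]+s[0]*a[:2])
M=np.zeros(m.shape,bool); M[90:262,345:425]=1
for nm,mm,z in [("white",(hsv[...,1]<60)&(hsv[...,2]>170),.012),("orange",(hsv[...,0]<14)&(hsv[...,1]>195)&(hsv[...,2]>165),.035)]:
    k,l,s,ce=cv2.connectedComponentsWithStats((M&mm).astype(np.uint8))
    for j in range(1,k):
        if s[j,4]>30:
            c=cv2.findContours((l==j).astype(np.uint8),0,2)[0][0]; print(nm,s[j],ce[j].round(1),P(ce[j],z).round(1)[0],cv2.boxPoints(cv2.minAreaRect(c)).round(0).tolist())
print("coil",P((286,178),.04))
# predictions
for th in (8.5,):
    pass
E
```

```text
right [ 1.4542995e-01 -9.8936856e-01  6.2571100e+02  2.7453562e+01] -81.63782 top [9.8904109e-01 1.4764065e-01 4.7451755e+02 1.3059283e+02] 8.490223
corner(168,130) [607.62946 150.46333]
white [348 242  19  16 244] [357.2 249.6] [562.8 -91.4  12. ] [[348.0, 242.0], [366.0, 242.0], [366.0, 257.0], [348.0, 257.0]]
orange [382 102  20  26 298] [391.3 114.6] [566.   83.8  35. ] [[381.0, 107.0], [392.0, 101.0], [402.0, 123.0], [390.0, 128.0]]
orange [396 135  15  24 280] [402.8 146. ] [585.7  51.7  35. ] [[395.0, 136.0], [408.0, 134.0], [411.0, 157.0], [398.0, 158.0]]
orange [398 172  17  18 209] [405.8 180.2] [597.6  13.6  35. ] [[397.0, 188.0], [403.0, 169.0], [415.0, 172.0], [409.0, 192.0]]
orange [388 203  21  17 202] [398.3 211. ] [597.1 -24.4  35. ] [[388.0, 216.0], [400.0, 200.0], [409.0, 207.0], [397.0, 223.0]]
orange [371 226  24  20 238] [382.8 235.7] [585.5 -58.   35. ] [[371.0, 240.0], [387.0, 225.0], [395.0, 233.0], [379.0, 248.0]]
coil [[462.28608085  -3.96583202  40.        ]]
```

Board frame settled: yaw 8.45°, origin (461.7,-2.5) mm, and the coil, dot and corner agree within 2 mm. I'll check the fingertip extent with the depth image and go above lever 1.

Call:
servo_tool:
  rows:
    - {"offset": [-0.35, 0.4, 0.3], "yaw": 0.05, "claw": 1}
    - {"offset": [-0.67, 0.79, 0.7], "yaw": 0.1, "claw": 1}
    - {"offset": [-0.67, 0.79, 1.0], "yaw": 0.179, "claw": 1}
    - {"offset": [-0.67, 0.79, 1.0], "yaw": 0.179, "claw": 1}
    - {"offset": [-0.67, 0.79, 1.0], "yaw": 0.179, "claw": 1}

```text
time: 3.4
ee_pos: [0.5866, -0.0537, 0.1529]
tcp_rot: [-180.0, 0.0, 66.4]
wrist_force: [0.5, -0.0, -0.6]
opening: 0.0001
grasp_force: 0.0
```

```bash
python3 - <<'E'
from workcell import *
from h import *
o=get_obs(); print(o["ee_pos"],o["tcp_rot"],o["time"],o["wrist_force"])
p,d=camera("wrist"); i=camera_info("wrist"); cv2.imwrite("pics/w2.png",p[:,:,::-1])
H=i["hand_eye"]
for v in range(236,275,3):
  for u in (310,330):
    q=np.array([u-i["cx"],v-i["cy"]]); r=np.hypot(*q); t=r/i["fx"]; z=d[v,u]
    c=np.array([np.tan(t)*q[0]/r*z,-np.tan(t)*q[1]/r*z,-z]); print(v,u,(1000*(H[:3,:3]@c+H[:3,3])).round(1),end=' ')
  print()
E
```

```text
[ 0.5866241  -0.05373029  0.15285051] [-1.79956338e+02  9.68212444e-03  6.63648069e+01] 3.4 [ 0.48094758 -0.03967449 -0.59679282]
236 310 [-37.8  -8.2 140.1] 236 330 [-38.9  10.2 142.5] 
239 310 [-41.5  -8.3 141.5] 239 330 [-41.6  10.2 141.6] 
242 310 [-44.2  -8.3 140.7] 242 330 [-44.6  10.2 141.6] 
245 310 [10.1 -4.3 19.9] 245 330 [10.9  5.6 18.2] 
248 310 [10.1 -4.2 16.4] 248 330 [10.7  5.5 15.2] 
251 310 [10.9 -4.1 11.6] 251 330 [11.1  5.4 11.2] 
254 310 [10.3 -4.   9.6] 254 330 [10.3  5.4  9.6] 
257 310 [10.5 -3.9  6.1] 257 330 [10.9  5.2  5.5] 
260 310 [10.4 -3.8  3.5] 260 330 [10.3  5.2  3.6] 
263 310 [10.4 -3.8  0.7] 263 330 [11.1  5.  -0.6] 
266 310 [10.2 -3.7 -1.7] 266 330 [10.9  5.  -2.9] 
269 310 [10.2 -3.6 -4.4] 269 330 [11.2  4.8 -6.2] 
272 310 [10.6 -3.5 -7.7] 272 330 [10.8  4.8 -8. ]
```

View pics/w2.png

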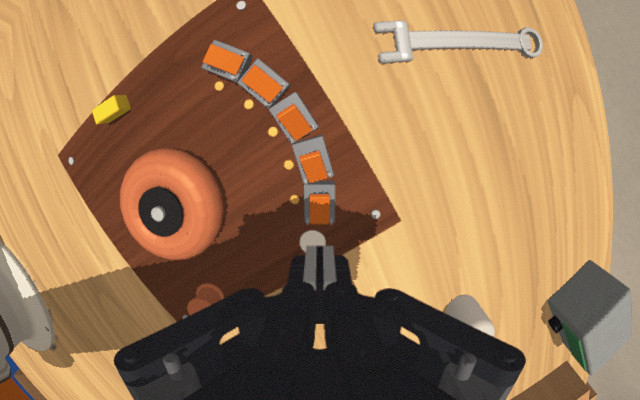

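Fingertips sit 22 mm ahead of the TCP as stated, and lever 1 (320,208) is centred on the finger line. The view is clear all round, so I'll descend gently.

Call:
servo_tool:
  rows:
    - {"offset": [0.01, 0, 0.3], "yaw": 0, "claw": 1}
    - {"offset": [0.01, 0, 0.6], "yaw": 0, "claw": 1}
    - {"offset": [0.01, 0, 0.75], "yaw": 0, "claw": 1}
    - {"offset": [0.01, 0, 0.82], "yaw": 0, "claw": 1}
    - {"offset": [0.01, 0, 0.87], "yaw": 0, "claw": 1}
    - {"offset": [0.01, 0, 0.91], "yaw": 0, "claw": 1}
    - {"offset": [0.01, 0, 0.91], "yaw": 0, "claw": 1}

```text
time: 4.32
ee_pos: [0.5872, -0.053, 0.0625]
tcp_rot: [180.0, -0.0, 66.3]
wrist_force: [-0.0, -0.3, 0.4]
opening: 0.0002
grasp_force: 0.0
```

Call:
servo_tool:
  rows:
    - {"offset": [0, 0, 0.02], "yaw": 0, "claw": 1}
    - {"offset": [0, 0, 0.04], "yaw": 0, "claw": 1}
    - {"offset": [0, 0, 0.05], "yaw": 0, "claw": 1}
    - {"offset": [0, 0, 0.05], "yaw": 0, "claw": 1}

```text
time: 4.82
ee_pos: [0.587, -0.053, 0.0572]
tcp_rot: [-180.0, 0.0, 66.3]
wrist_force: [0.0, -0.6, -0.1]
opening: -0.0002
grasp_force: 0.0
```

Call:
servo_tool:
  rows:
    - {"offset": [0, 0, 0.01], "yaw": 0, "claw": 1}
    - {"offset": [0, 0, 0.015], "yaw": 0, "claw": 1}
    - {"offset": [0, 0, 0.015], "yaw": 0, "claw": 1}

```text
time: 5.2
ee_pos: [0.587, -0.053, 0.0557]
tcp_rot: [-180.0, 0.0, 66.3]
wrist_force: [-1.6, -0.5, -0.1]
opening: 0.0002
grasp_force: 0.0
```

```bash
python3 - <<'E'
from workcell import *
import cv2,numpy as np
o=get_obs(); print(o["ee_pos"],o["tcp_rot"],o["time"],o["wrist_force"])
p,d=camera("wrist"); cv2.imwrite("pics/w3.png",cv2.resize(p[80:300,200:440,::-1],None,fx=2.5,fy=2.5))
E
```

```text
[ 0.58701463 -0.05301364  0.05572992] [-1.79995483e+02  3.47573162e-03  6.62701842e+01] 5.2 [-1.56136873 -0.50313706 -0.10694693]
```

View pics/w3.png

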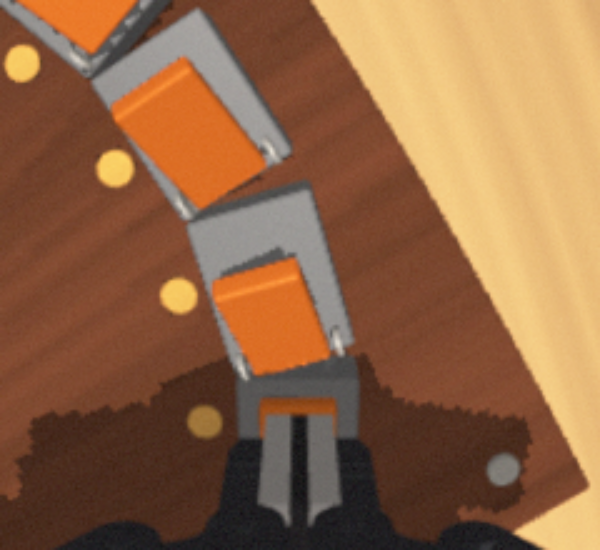

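Lever 1 lies flat under the fingertips, centred at about (300,410) in the crop, and levers 2 and 3 are still open. I'll press slightly more to feel the bottom.

Call:
servo_tool:
  rows:
    - {"offset": [0, 0, 0.005], "yaw": 0, "claw": 1}
    - {"offset": [0, 0, 0.007], "yaw": 0, "claw": 1}
    - {"offset": [0, 0, 0.007], "yaw": 0, "claw": 1}

```text
time: 5.62
ee_pos: [0.5871, -0.053, 0.0551]
tcp_rot: [-180.0, -0.0, 66.3]
wrist_force: [0.6, 0.3, 0.1]
opening: -0.0002
grasp_force: 0.3
```

Lever 1 is shut at z≈0.0551. Each later hop is identical in the tool frame: lift, 37 mm along, turn 16°, press.

Call:
servo_tool:
  rows:
    - {"offset": [0.02, 0, -0.1], "yaw": 0, "claw": 1}
    - {"offset": [0.1, -0.01, -0.25], "yaw": 0, "claw": 1}
    - {"offset": [0.3, -0.05, -0.25], "yaw": -0.05, "claw": 1}
    - {"offset": [0.37, -0.065, -0.25], "yaw": -0.09, "claw": 1}
    - {"offset": [0.37, -0.065, -0.18], "yaw": -0.09, "claw": 1}
    - {"offset": [0.37, -0.065, -0.12], "yaw": -0.09, "claw": 1}
    - {"offset": [0.37, -0.065, -0.07], "yaw": -0.09, "claw": 1}
    - {"offset": [0.37, -0.065, -0.03], "yaw": -0.09, "claw": 1}
    - {"offset": [0.37, -0.065, -0.01], "yaw": -0.09, "claw": 1}
    - {"offset": [0.37, -0.065, 0.0], "yaw": -0.09, "claw": 1}
    - {"offset": [0.37, -0.065, 0.0], "yaw": -0.09, "claw": 1}
    - {"offset": [0.37, -0.065, 0.0], "yaw": -0.09, "claw": 1}

```text
time: 7.12
ee_pos: [0.596, -0.0166, 0.0551]
tcp_rot: [180.0, 0.0, 82.5]
wrist_force: [-0.7, 0.6, 0.0]
opening: 0.0002
grasp_force: 0.0
```

```bash
python3 - <<'E'
from workcell import *
import cv2,numpy as np
o=get_obs(); print(o["ee_pos"],o["tcp_rot"],o["time"],o["wrist_force"])
p,d=camera("wrist"); cv2.imwrite("pics/w4.png",cv2.resize(p[80:300,200:440,::-1],None,fx=2.5,fy=2.5))
p,d=camera("side"); cv2.imwrite("pics/s4.png",cv2.resize(p[130:290,200:400,::-1],None,fx=3.5,fy=3.5))
E
```

```text
[ 0.59603882 -0.01655225  0.05513996] [1.79991824e+02 8.80563598e-04 8.24640963e+01] 7.125 [-0.70293144  0.5770321   0.01632296]
```

View pics/w4.png

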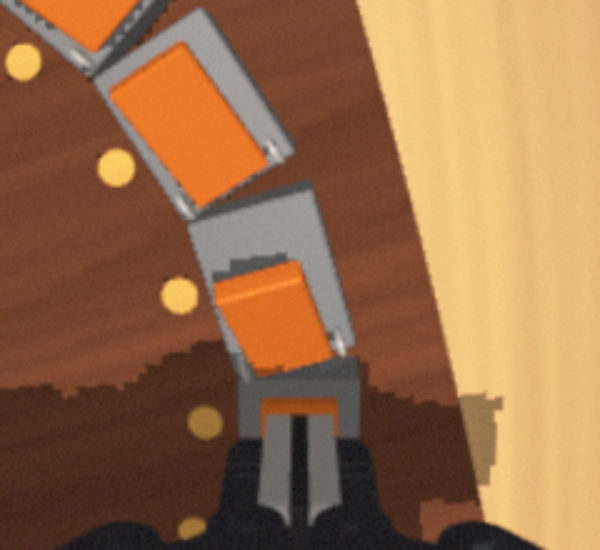

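Lever 2 is flat under the tips at (298,410) and levers 3 and 4 are still open; the board has not shifted relative to the tool. I'll repeat the same hop.

Call:
servo_tool:
  rows:
    - {"offset": [0.02, 0, -0.1], "yaw": 0, "claw": 1}
    - {"offset": [0.1, -0.01, -0.25], "yaw": 0, "claw": 1}
    - {"offset": [0.3, -0.05, -0.25], "yaw": -0.05, "claw": 1}
    - {"offset": [0.37, -0.055, -0.25], "yaw": -0.09, "claw": 1}
    - {"offset": [0.37, -0.055, -0.18], "yaw": -0.09, "claw": 1}
    - {"offset": [0.37, -0.055, -0.12], "yaw": -0.09, "claw": 1}
    - {"offset": [0.37, -0.055, -0.07], "yaw": -0.09, "claw": 1}
    - {"offset": [0.37, -0.055, -0.03], "yaw": -0.09, "claw": 1}
    - {"offset": [0.37, -0.055, -0.01], "yaw": -0.09, "claw": 1}
    - {"offset": [0.37, -0.055, 0.0], "yaw": -0.09, "claw": 1}
    - {"offset": [0.37, -0.055, 0.0], "yaw": -0.09, "claw": 1}
    - {"offset": [0.37, -0.055, 0.0], "yaw": -0.09, "claw": 1}

```text
time: 8.72
ee_pos: [0.5954, 0.0208, 0.0551]
tcp_rot: [180.0, 0.0, 98.7]
wrist_force: [0.6, -0.6, 0.9]
opening: -0.0002
grasp_force: 0.0
```

Call:
servo_tool:
  rows:
    - {"offset": [0.02, 0, -0.1], "yaw": 0, "claw": 1}
    - {"offset": [0.1, -0.01, -0.25], "yaw": 0, "claw": 1}
    - {"offset": [0.3, -0.05, -0.25], "yaw": -0.05, "claw": 1}
    - {"offset": [0.37, -0.055, -0.25], "yaw": -0.09, "claw": 1}
    - {"offset": [0.37, -0.055, -0.18], "yaw": -0.09, "claw": 1}
    - {"offset": [0.37, -0.055, -0.12], "yaw": -0.09, "claw": 1}
    - {"offset": [0.37, -0.055, -0.07], "yaw": -0.09, "claw": 1}
    - {"offset": [0.37, -0.055, -0.03], "yaw": -0.09, "claw": 1}
    - {"offset": [0.37, -0.055, -0.01], "yaw": -0.09, "claw": 1}
    - {"offset": [0.37, -0.055, 0.0], "yaw": -0.09, "claw": 1}
    - {"offset": [0.37, -0.055, 0.0], "yaw": -0.09, "claw": 1}
    - {"offset": [0.37, -0.055, 0.0], "yaw": -0.09, "claw": 1}

```text
time: 10.22
ee_pos: [0.5845, 0.0566, 0.0551]
tcp_rot: [180.0, 0.0, 114.9]
wrist_force: [0.5, 0.4, -0.6]
opening: 0.0001
grasp_force: 0.0
```

```bash
python3 - <<'E'
from workcell import *
import cv2,numpy as np
o=get_obs(); print(o["ee_pos"],o["tcp_rot"],o["time"],o["wrist_force"])
p,d=camera("wrist"); cv2.imwrite("pics/w5.png",cv2.resize(p[80:300,200:440,::-1],None,fx=2.5,fy=2.5))
E
```

```text
[0.58445321 0.05659645 0.05514753] [1.79990905e+02 5.90022151e-03 1.14863238e+02] 10.225 [ 0.50645083  0.37560313 -0.62625999]
```

View pics/w5.png

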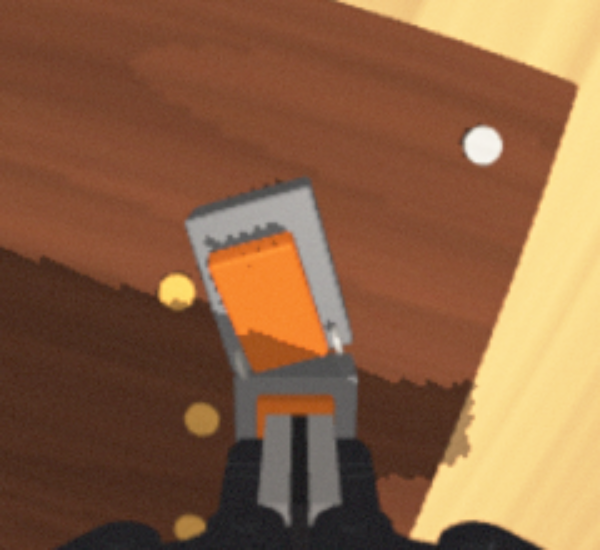

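Lever 4 is flat at (297,407) and lever 5, at (265,300), is still open. Next is lever 5, then I'll lift clear and look.

Call:
servo_tool:
  rows:
    - {"offset": [0.02, 0, -0.1], "yaw": 0, "claw": 1}
    - {"offset": [0.1, -0.01, -0.25], "yaw": 0, "claw": 1}
    - {"offset": [0.3, -0.05, -0.25], "yaw": -0.05, "claw": 1}
    - {"offset": [0.37, -0.055, -0.25], "yaw": -0.09, "claw": 1}
    - {"offset": [0.37, -0.055, -0.18], "yaw": -0.09, "claw": 1}
    - {"offset": [0.37, -0.055, -0.12], "yaw": -0.09, "claw": 1}
    - {"offset": [0.37, -0.055, -0.07], "yaw": -0.09, "claw": 1}
    - {"offset": [0.37, -0.055, -0.03], "yaw": -0.09, "claw": 1}
    - {"offset": [0.37, -0.055, -0.01], "yaw": -0.09, "claw": 1}
    - {"offset": [0.37, -0.055, 0.0], "yaw": -0.09, "claw": 1}
    - {"offset": [0.37, -0.055, 0.0], "yaw": -0.09, "claw": 1}
    - {"offset": [0.37, -0.055, 0.0], "yaw": -0.09, "claw": 1}

```text
time: 11.78
ee_pos: [0.5639, 0.0879, 0.0552]
tcp_rot: [180.0, 0.0, 131.1]
wrist_force: [-0.2, -0.2, -0.3]
opening: 0.0
grasp_force: 0.0
```

Call:
servo_tool:
  rows:
    - {"offset": [0, 0, -0.2], "yaw": 0, "claw": 1}
    - {"offset": [0, 0, -0.6], "yaw": 0, "claw": 1}
    - {"offset": [0, 0, -1.0], "yaw": 0.05, "claw": 1}
    - {"offset": [-0.7, 0, -1.0], "yaw": 0.1, "claw": 1}
    - {"offset": [-1.0, 0, -1.0], "yaw": 0.18, "claw": 1}
    - {"offset": [-1.0, 0, -1.0], "yaw": 0.18, "claw": 1}
    - {"offset": [-1.0, 0, -1.0], "yaw": 0.18, "claw": 1}
    - {"offset": [-1.0, 0, -1.0], "yaw": 0.18, "claw": 1}

```text
time: 12.78
ee_pos: [0.6293, 0.0128, 0.1551]
tcp_rot: [-180.0, 0.0, 98.8]
wrist_force: [-0.5, 0.1, 0.2]
opening: 0.0002
grasp_force: 0.0
```

```bash
python3 - <<'E'
from workcell import *
from h import *
o=get_obs(); print(o["ee_pos"],o["tcp_rot"],o["time"],o["wrist_force"])
p,d=camera("wrist"); cv2.imwrite("pics/w6.png",cv2.resize(p[50:300,160:480,::-1],None,fx=2.4,fy=2.4))
p,d=camera("side"); i=camera_info("side"); hsv=cv2.cvtColor(p,cv2.COLOR_RGB2HSV)
w=(hsv[...,1]<60)&(hsv[...,2]>150); w[:215]=0;w[235:]=0;w[:,:318]=0;w[:,335:]=0
print("dot side",np.argwhere(w).mean(0)[::-1])
E
```

```text
[0.62933889 0.01278386 0.15512476] [-1.79998470e+02  6.77578956e-04  9.87795252e+01] 12.775 [-0.4609153   0.06896268  0.23193766]
dot side [325.61904762 223.57142857]
```

View pics/w6.png

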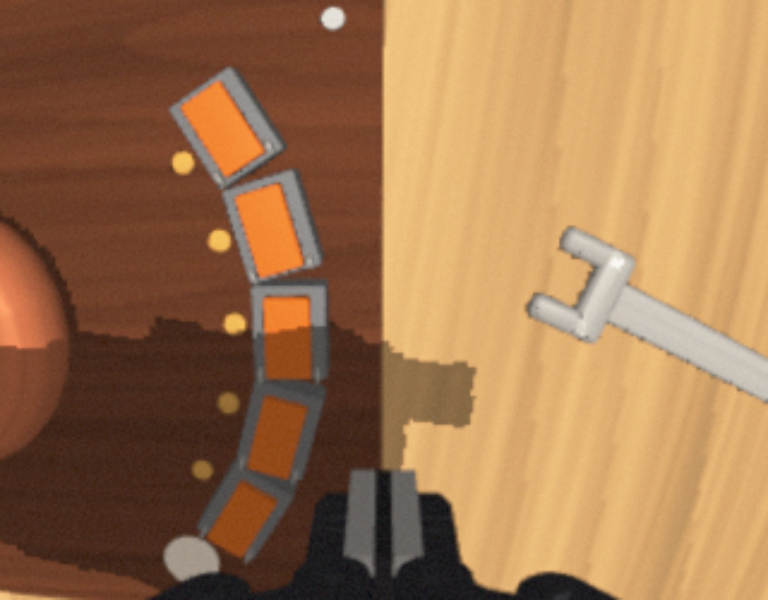

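All five levers look flat, and the dot hasn't moved in the side view. I'll confirm the lever heights from the depth image before handing in.

```bash
python3 - <<'E'
from workcell import *
from h import *
o=get_obs(); p,d=camera("wrist"); i=camera_info("wrist"); H=i["hand_eye"]; R=Ro.from_euler('xyz',o["tcp_rot"],degrees=True).as_matrix()
hsv=cv2.cvtColor(p,cv2.COLOR_RGB2HSV); m=(hsv[...,0]<16)&(hsv[...,1]>180)&(hsv[...,2]>90); m[:,:225]=0;m[:,305:]=0;m[285:]=0
m=cv2.erode(m.astype(np.uint8),np.ones((2,2)))
k,l,s,ce=cv2.connectedComponentsWithStats(m)
for j in range(1,k):
    if s[j,4]<100: continue
    v,u=np.nonzero(l==j); q=np.c_[u-i["cx"],v-i["cy"]]; r=np.hypot(*q.T); t=r/i["fx"]; z=d[v,u]
    c=np.c_[np.tan(t)*q[:,0]/r*z,-np.tan(t)*q[:,1]/r*z,-z]
    w=o["ee_pos"]+(c@H[:3,:3].T+H[:3,3])@R.T
    th=np.arctan2(w[:,1]+.0025,w[:,0]-.4617); a=.135*(th-th.mean())
    f=np.polyfit(a,w[:,2],1); print(ce[j].round(),s[j,4],"slope",f[0].round(3),"z mean",w[:,2].mean().round(4))
E
```

```text
[253. 104.] 599 slope -0.298 z mean 0.0333
[272. 146.] 601 slope 0.192 z mean 0.0333
[280. 191.] 567 slope 0.321 z mean 0.0329
[275. 232.] 482 slope 0.918 z mean 0.0334
[261. 267.] 416 slope 1.004 z mean 0.0335
```

Means are right (33.3 mm), but the slopes are upset by stray pixels, so I'll refit robustly.

```bash
python3 - <<'E'
from workcell import *
from h import *
o=get_obs(); i=camera_info("wrist"); H=i["hand_eye"]; R=Ro.from_euler('xyz',o["tcp_rot"],degrees=True).as_matrix()
p,d=camera("wrist"); d=np.median([d]+[camera("wrist")[1] for _ in range(6)],0)
hsv=cv2.cvtColor(p,cv2.COLOR_RGB2HSV); m=(hsv[...,0]<16)&(hsv[...,1]>180)&(hsv[...,2]>90); m[:,:225]=0;m[:,305:]=0;m[285:]=0
m=cv2.erode(m.astype(np.uint8),np.ones((3,3)))
k,l,s,ce=cv2.connectedComponentsWithStats(m)
for j in range(1,k):
    if s[j,4]<100: continue
    v,u=np.nonzero(l==j); q=np.c_[u-i["cx"],v-i["cy"]]; r=np.hypot(*q.T); t=r/i["fx"]; z=d[v,u]
    c=np.c_[np.tan(t)*q[:,0]/r*z,-np.tan(t)*q[:,1]/r*z,-z]
    w=o["ee_pos"]+(c@H[:3,:3].T+H[:3,3])@R.T
    b=Ro.from_euler('z',-8.45,degrees=True).as_matrix(); g=(w-[.4617,-.0025,0])@b.T
    a=.135*np.arctan2(g[:,1],g[:,0]); a-=np.median(a)
    print(ce[j].round(),[(1000*np.median(w[(a>x)&(a<=x+.005),2])).round(1) for x in np.arange(-.0125,.0125,.005)])
E
```

```text
[252. 103.] [np.float64(32.5), np.float64(32.6), np.float64(32.5), np.float64(32.6), np.float64(32.5)]
[272. 146.] [np.float64(32.6), np.float64(32.6), np.float64(32.5), np.float64(32.6), np.float64(32.5)]
[279. 190.] [np.float64(32.5), np.float64(32.5), np.float64(32.5), np.float64(32.6), np.float64(32.6)]
[275. 232.] [np.float64(32.6), np.float64(32.6), np.float64(32.5), np.float64(32.5), np.float64(32.6)]
[260. 266.] [np.float64(32.5), np.float64(32.6), np.float64(32.5), np.float64(32.5), np.float64(32.5)]
```

All five levers are level to within 0.1 mm along their length, and the tool is clear.

```bash
python3 -c "
from workcell import *
print(job_done())"
```

```text
the job is handed in; nothing more can be done
None
```

All five levers were pressed shut in order from the white dot and measure flat; the dot did not shift in the side view, contact forces stayed near the sensor noise, and the job is handed in (no verdict was returned).

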